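Clear the cold plate and set it to defrost

TASK

Turn the dial on the cold plate's control unit until its white mark points at the green dot (standby), and lift chucks only while it points there; then put every specimen chuck from the cold plate into the white foam box. The foam box must finish lying wholly on the blue mat and squared up with it: slide it there along the bench, do not lift it. When all chucks are in the box, turn the dial until its mark points at the amber dot (defrost), and leave the brush pot, slide box and bottle where they are.

Things in the scene. Friction and masses are not known exactly. Their poses are not given: they have to be found in the camera images.
- dial (a joint): angle (rad) of the black selector dial on the control unit about the vertical, growing counterclockwise seen from above; at 0 its white mark points along the control unit's +x. Stops at -2.5 and 2.5; stays where left (friction 0.06 N m). A disc 80 mm across, its top 58 mm above the bench, with a grip bar 64 mm long, 14 mm wide, 28 mm tall on it, pinched across its width
- dial_grip (a point): point on the dial's axis inside the grip bar, 81 mm above the bench, 5 mm below the bar's top and 23 mm above the disc's top; its x axis runs along the bar towards the marked end: the white line on one half of the bar and on the disc's rim there is the mark
- dial_mark (a point): the spot the dial's white mark points at: 62 mm from the dial's axis (as far out as the coloured dots), just above the control unit's top; turns with the dial
- console: control unit, a fixed white box 170 x 170 x 45 mm with the dial in the middle of its top; origin at the centre of its underside
- dot_green: green dot (standby) on the control unit's top, 16 mm across, 2 mm thick, 62 mm from the dial's axis; origin at its centre. The three dots sit at dial angles -1.2, 0 and +1.2 rad; which colour sits where changes
- dot_amber: amber (orange) dot (defrost) on the control unit's top, same size and distance from the axis
- dot_blue: blue dot (freeze) on the control unit's top, same size and distance from the axis
- plate: cold plate, a fixed slab 260 (x) x 220 (y) x 20 mm, white rim and dark steel top on which the chucks stand; origin at the centre of its underside
- mat: flat blue mat on the bench, 230 (x) x 180 (y) mm, no noticeable thickness, fixed; origin at its centre on the bench. The foam box's long side belongs along its long side (x)
- foam_box: white rigid foam box, open at the top, loose on the bench, 190 (x) x 140 (y) x 75 mm outside; walls and floor 15 mm thick, so inside 160 x 110 mm and 60 mm deep; about 0.3 to 0.55 kg, slides when pushed on its walls from inside or outside; origin at the centre of its underside
- brush_pot: bystander: clear pot 64 mm across and 70 mm tall with brushes standing up to 140 mm; loose; origin at the centre of its underside
- slide_box: bystander: green slide box 90 x 160 x 30 mm, loose; origin at the centre of its underside
- media_bottle: bystander: amber bottle 48 mm across, 100 mm tall, loose; origin at the centre of its underside
- chuck_red: metal specimen chuck with a red band and red stem end, standing stem up on the cold plate (may be absent): a disc 34 mm across and 12 mm thick, above it a stem 16 mm across up to 48 mm height; 0.06 kg; origin at the centre of the disc's underside, z along the stem
- chuck_yellow: metal specimen chuck with a yellow band and yellow stem end, standing stem up on the cold plate (may be absent): a disc 34 mm across and 12 mm thick, above it a stem 16 mm across up to 48 mm height; 0.06 kg; origin at the centre of the disc's underside, z along the stem
- chuck_green: metal specimen chuck with a green band and green stem end, standing stem up on the cold plate (may be absent): a disc 34 mm across and 12 mm thick, above it a stem 16 mm across up to 48 mm height; 0.06 kg; origin at the centre of the disc's underside, z along the stem
- chuck_blue: metal specimen chuck with a blue band and blue stem end, standing stem up on the cold plate (may be absent): a disc 34 mm across and 12 mm thick, above it a stem 16 mm across up to 48 mm height; 0.06 kg; origin at the centre of the disc's underside, z along the stem
- chuck_white: metal specimen chuck with a white band and white stem end, standing stem up on the cold plate (may be absent): a disc 34 mm across and 12 mm thick, above it a stem 16 mm across up to 48 mm height; 0.06 kg; origin at the centre of the disc's underside, z along the stem
Things that resemble listed ones, but are neither listed nor needed, are in the scene too. What is shaped like the chuck_red but purple is not meant. What is shaped like the foam_box but pink is not meant.

How it is judged:
On the way, in this order (a step that is already met when the one before it is completed fails the run):
1. the dial's mark points at the green dot (horizontal distance between dial_mark and dot_green below 0.0085 m), for 0.5 s.
2. every chuck that is there lies or stands in the foam box, down at its floor (x of chuck_red in the frame of foam_box between -0.08 and 0.08 m and y of chuck_red in the frame of foam_box between -0.055 and 0.055 m and z of chuck_red in the frame of foam_box between 0.008 and 0.05 m and x of chuck_yellow in the frame of foam_box between -0.08 and 0.08 m and y of chuck_yellow in the frame of foam_box between -0.055 and 0.055 m and z of chuck_yellow in the frame of foam_box between 0.008 and 0.05 m and x of chuck_green in the frame of foam_box between -0.08 and 0.08 m and y of chuck_green in the frame of foam_box between -0.055 and 0.055 m and z of chuck_green in the frame of foam_box between 0.008 and 0.05 m and x of chuck_blue in the frame of foam_box between -0.08 and 0.08 m and y of chuck_blue in the frame of foam_box between -0.055 and 0.055 m and z of chuck_blue in the frame of foam_box between 0.008 and 0.05 m and x of chuck_white in the frame of foam_box between -0.08 and 0.08 m and y of chuck_white in the frame of foam_box between -0.055 and 0.055 m and z of chuck_white in the frame of foam_box between 0.008 and 0.05 m), for 0.3 s.
3. the dial's mark points at the amber dot (horizontal distance between dial_mark and dot_amber below 0.0085 m), for 0.5 s.
At the end, for the whole second after the job is handed in: Dial mark at the amber dot within 8.5 mm (8 degrees); every chuck present inside the foam box below its rim, at rest; box flat on the mat, its centre within 22 mm of the mat's centre along each mat axis, its long side within 0.22 rad of the mat's (all of step 2 and horizontal distance between dial_mark and dot_amber below 0.0085 m and x of foam_box in the frame of mat between -0.022 and 0.022 m and y of foam_box in the frame of mat between -0.022 and 0.022 m and angle between the x axis of foam_box and the x axis of mat, either way round below 0.22 rad and angle between foam_box's own z axis and vertical below 0.1 rad and linear speed of each of chuck_red, chuck_yellow, chuck_green, chuck_blue, chuck_white, foam_box below 0.03 m/s); the robot touches nothing.
It fails at once if a chuck is lifted (its underside over 75 mm above the bench) while the dial's mark is off the green dot (more than 14 mm) (horizontal distance between dial_mark and dot_green above 0.014 m and height (world z) of any of chuck_red, chuck_yellow, chuck_green, chuck_blue, chuck_white above 0.075 m).
It fails at once if the foam box is lifted off the bench (its underside's centre over 20 mm up) (height (world z) of foam_box above 0.02 m).
It fails at once if the brush pot, slide box or bottle is moved by more than 30 mm (distance of any of brush_pot, slide_box, media_bottle from where it was at the start of the episode above 0.03 m).
Of chuck_red, chuck_yellow, chuck_green, chuck_blue, chuck_white only 2 to 4 are there at a start; the rules pass over those that are not, and their reading is None.
At some moment in a run one of chuck_red, chuck_yellow, chuck_green, chuck_blue, chuck_white may be knocked a few centimetres aside while the robot is not near it.
Once in a run the grip may slacken for a moment while it holds something.
It also fails if it takes over 210 s, if anything falls off the work surface, if the arm or the gripper's body presses on something with over 40 N, if the wrist force passes 120 N, or if a joint passes its speed limit or range.

ROBOT

A 6-joint arm with a two-finger parallel gripper is mounted at the origin on the work surface. World frame = base frame: x ahead of the robot, y to its left, z up, the work surface at z = 0. Lengths are in m, angles in rad, forces in N, time in s.
With the tool pointing down it reaches from about 0.275 to 0.75 m from the base axis. Payload 10.2 kg.
Tool frame: the origin (TCP) lies midway between the tips of the shut fingers; the grasp point (between the pads) lies 19 mm behind it (env.hold_point_z is the distance from the TCP to the grasp point, in m); z points along the fingers, y is the line along which they close (so a half turn about z gives the same grasp; the last joint's range is limited). The gripper opens to 85 mm and grips with 20 to 120 N. Pads are 22 mm wide; open, the fingers measure 114 mm over their backs; the gripper's body (76 mm by 85 mm) begins 54 mm behind the grasp point. The pads swing forward as they close: fully open they stand 13 mm farther back than shut.
Start: joints at [-1.552, 0.313, 1.498, -0, 1.331, -0.223], TCP at [0.126, -0.51, 0.231] pointing down, gripper open.
Joint ranges: [-2.94, 2.94], [-0.97, 2.17], [0.19, 2.56], [-1.23, 4.37], [0.02, 3.11], [-2.88, 2.88]. Speed limits (rad/s): [2.39, 2.39, 3.01, 3.14, 3.14, 3.14].

INTERFACE

Orientations are given as a unit quaternion [x, y, z, w].
In Python, from bench import env, kinematics, monitor, eyes, job gives the robot as it stands. The module is installed in compiled form; this text tells all that it offers. Calls block until the motion is done:
- env.reach(position, orientation): joint-space move of the TCP to a pose.
- env.movel(position, velocity=0.15, frame=None, guard=None): straight line of the TCP; frame=None keeps the orientation; velocity is the mean speed in m/s. With guard (N) it stops when the force on the tool has changed by that much, and returns True; else False.
- env.set_joints(angles): joint-space move.
- env.release() and env.close_gripper(effort=None): open the fingers fully, or close them until they stop; effort is the grip in N (None keeps the last).
- env.hold(seconds).
- kinematics.ik(position, orientation): joint angles nearest the present ones, or None.
- monitor.sense(): the state.
- eyes.grab_frame(name): name is "scene" or "top" or "wrist"; returns a dict with "frame" (420x560x3 uint8, red, green, blue), "mtx" (3x3 intrinsics, pixels), "view" (4x4, takes a point from world to camera coordinates). Camera axes: x right, y down, z forward; pixel columns grow to the right and rows downward; lengths in m; the calibration is good to about 2 mm. A picture is of the moment at which its call begins. There is no depth.
A pose or a line that the arm cannot do raises env.MotionError and nothing moves.
- job.hand_in(): hands the job in; it is judged then, once.
The state is a dict: "clock": time; "joints": joint angles; "qvel": joint speeds; "joint_efforts": joint torques, N m; "position": TCP position; "ee_rot": TCP orientation; "contact_force": force on the tool from outside, world axes, zero at the start; "ft_torque": the same for the moment, N m; "finger_gap": opening from 0.0 (shut) to 1.0 (fully open); "gripper_force": force on a finger pad.
Only numpy, scipy, OpenCV 4.12 (cv2) and the standard library are available. Lean on these libraries where they do the work, as an engineer would, in place of code of your own. Each camera call takes 0.05 s, during which the arm holds its last target. There are 200 camera calls.

## Working session

There is one attempt and no reset: what is moved stays moved. The work goes in short steps, each a Python script; the robot and the scene stay as the last script left them, time stands still between calls to the robot, and variables do not carry over. Pictures are saved under pics/ and viewed, at most 14 in all, crops included, and the job is handed in when it is done.

```bash
mkdir -p pics; cat > h.py <<'E'
import numpy as np, cv2
from bench import env, kinematics, monitor, eyes, job
from scipy.spatial.transform import Rotation as R
def snap(n,f,crop=None,s=1):
    d=eyes.grab_frame(n); im=d["frame"][:,:,::-1]
    np.savez(f"pics/{f}.npz",mtx=d["mtx"],view=d["view"])
    if crop: u0,v0,u1,v1=crop; im=im[v0:v1,u0:u1]
    if s!=1: im=cv2.resize(im,None,fx=s,fy=s,interpolation=cv2.INTER_CUBIC)
    cv2.imwrite(f"pics/{f}.png",im); return d
def p2w(f,u,v,z):
    c=np.load(f"pics/{f}.npz"); V=c["view"]; r=V[:3,:3].T@np.linalg.inv(c["mtx"])@[u,v,1]; o=-V[:3,:3].T@V[:3,3]
    return o+r*(z-o[2])/r[2]
def down(yaw): # tool y axis (closing) at angle yaw+90deg; x axis at yaw
    return R.from_matrix(np.array([[np.cos(yaw),np.sin(yaw),0],[np.sin(yaw),-np.cos(yaw),0],[0,0,-1]])).as_quat()
E
python3 - <<'E'
from h import *
snap("top","top1",s=1.42); snap("scene","sc1",s=1.42)
E
```

```text
(no output)
```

View pics/top1.png

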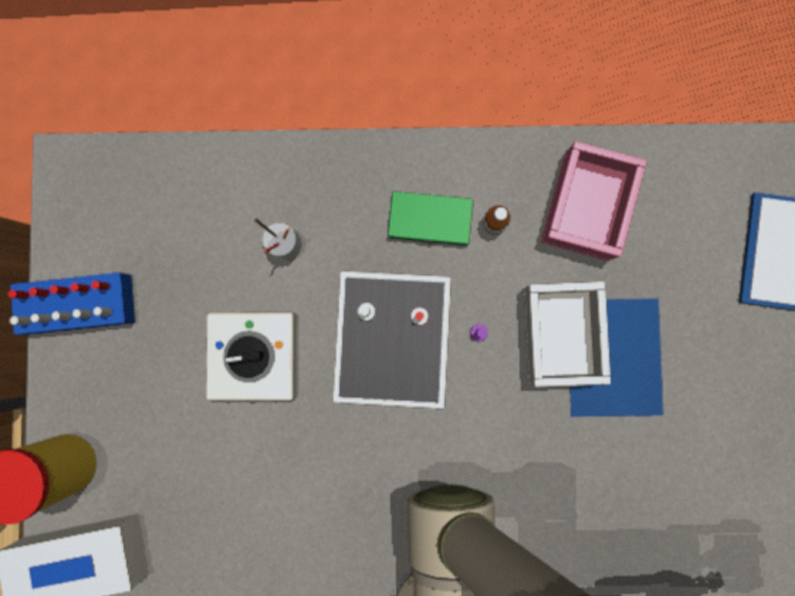

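View pics/sc1.png

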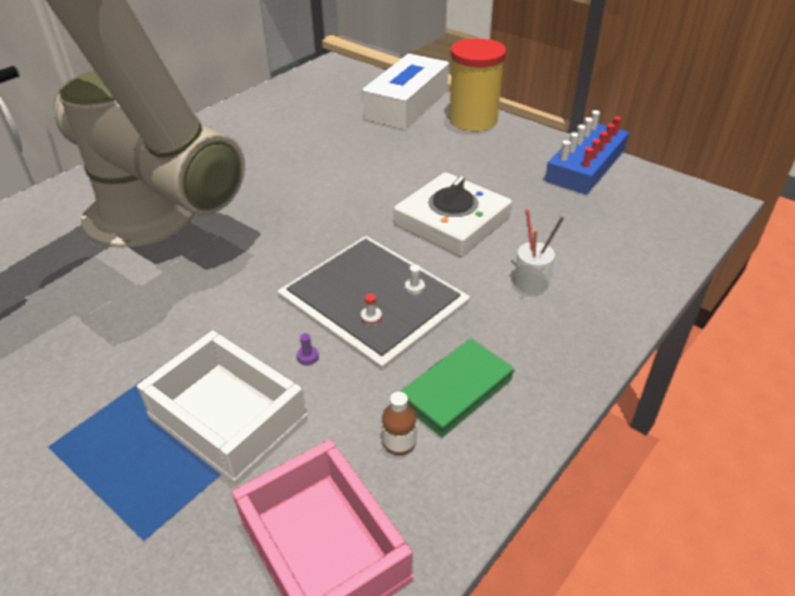

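Candidates: the white chuck is at (367,311) and the red one at (419,316), both on the plate. The purple one at (479,332) and the rack pegs around (60,300) are lookalikes. The white foam box is at (569,335); the pink one at (595,200) is not meant. The dial mark points left at (225,359), with blue at (219,345), green at (249,324) and amber at (279,345). Next is a close crop to check.

```bash
python3 - <<'E'
from h import *
snap("top","top2",crop=(141,183,472,296),s=2.4)
f="top2"; k=1/1.42
for n,u,v,z in [("dialtop",248,356,.058),("green",249,324,.047),("amber",279,345,.047),("blue",219,345,.047),("markend",226,359,.086),
 ("white_top",365,310,.068),("red_top",419,316,.068),("purple_top",479,331,.048),
 ("boxTL",529,286,.075),("boxTR",606,283,.075),("boxBR",609,383,.075),("boxBL",535,387,.075),
 ("matTR",658,299,0),("matBR",662,415,0),("matBL",571,416,0),
 ("plateTL",341,273,.02),("plateTR",449,277,.02),("plateBR",443,407,.02),("plateBL",335,402,.02),("conTL",207,313,.045),("conTR",293,313,.045),("conBR",293,400,.045),("conBL",208,400,.045),("pot",280,238,.07),("bottle",499,214,.1),("pinkBL",546,247,.075),("pinkBR",617,256,.075)]:
    print(n,p2w(f,u*k,v*k,z).round(4))
E
```

```text
dialtop [0.5152 0.3784 0.058 ]
green [0.5764 0.3799 0.047 ]
amber [0.5356 0.3214 0.047 ]
blue [0.5362 0.4381 0.047 ]
markend [0.5112 0.4118 0.086 ]
white_top [0.6014 0.1532 0.068 ]
red_top [0.5894 0.0512 0.068 ]
purple_top [ 0.5603 -0.0634  0.048 ]
boxTL [ 0.644  -0.1547  0.075 ]
boxTR [ 0.6484 -0.2975  0.075 ]
boxBR [ 0.4632 -0.2988  0.075 ]
boxBL [ 0.4563 -0.1627  0.075 ]
matTR [ 0.6211 -0.4224  0.    ]
matBR [ 0.3934 -0.424   0.    ]
matBL [ 0.3917 -0.2468  0.    ]
plateTL [0.6763 0.2046 0.02  ]
plateTR [ 0.6666 -0.0087  0.02  ]
plateBR [0.4126 0.0055 0.02  ]
plateBL [0.4228 0.2167 0.02  ]
conTL [0.5983 0.4629 0.045 ]
conTR [0.5972 0.2948 0.045 ]
conBR [0.4299 0.2944 0.045 ]
conBL [0.4304 0.4593 0.045 ]
pot [0.7398 0.315  0.07  ]
bottle [ 0.7756 -0.0973  0.1   ]
pinkBL [ 0.717  -0.1876  0.075 ]
pinkBR [ 0.6988 -0.319   0.075 ]
```

View pics/top2.png

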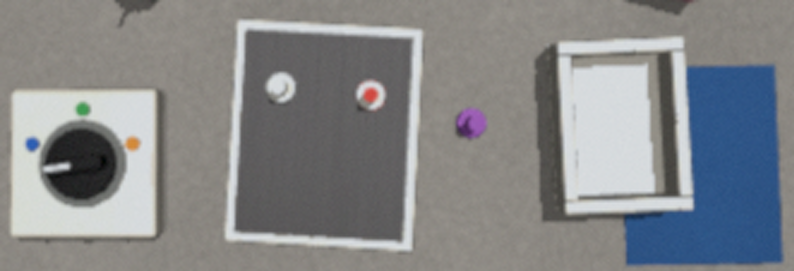

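```bash
cat >> h.py <<'E'
def best(p,yaws):
    "yaw alternatives: pick one whose poses all solve, with least |q6|"
    o=[]
    for k in (-1,0,1):
        qs=[kinematics.ik(p,down(y+k*np.pi)) for y in yaws]
        if all(q is not None for q in qs): o.append((max(abs(q[5]) for q in qs),k*np.pi,qs))
    return min(o,key=lambda t:t[0])
def turn(c,a0,a1,z=.064,zo=.18):
    m,k,(q0,q1)=best([*c,z],[a0,a1]); print("q6",q0[5],q1[5],"dq",(np.array(q1)-q0).round(3))
    env.release(); env.reach([*c,zo],down(a0+k))
    print(env.movel([*c,z],.1,guard=15)); env.close_gripper(60); print(monitor.sense()["finger_gap"])
    for t in np.linspace(0,1,7)[1:]: env.reach([*c,z],down(a0+k+t*(a1-a0)))
    env.hold(.3); s=monitor.sense(); print(s["position"],s["ft_torque"])
    env.release(); env.movel([*c,zo+.04],.2)
E
python3 - <<'E'
from h import *
s=monitor.sense(); p=s["position"]
print(R.from_quat(s["ee_rot"]).as_matrix().round(2))
env.movel([p[0],p[1],.3]); 
turn([.515,.379],1.71,0.02)
snap("wrist","w1",s=1.4); snap("top","t3",crop=(120,190,330,300),s=3)
print(monitor.sense()["clock"])
E
```

```text
[[ 0.97  0.24 -0.  ]
 [ 0.24 -0.97  0.  ]
 [ 0.   -0.   -1.  ]]
q6 0.3123268581439653 2.002326858143965 dq [0.   0.   0.   0.   0.   1.69]
False
0.15067227636881547
[0.51093211 0.38256318 0.06421904] [ 2.55019169e+00  2.99192063e+00 -1.58667771e-03]
10.625
```

View pics/w1.png

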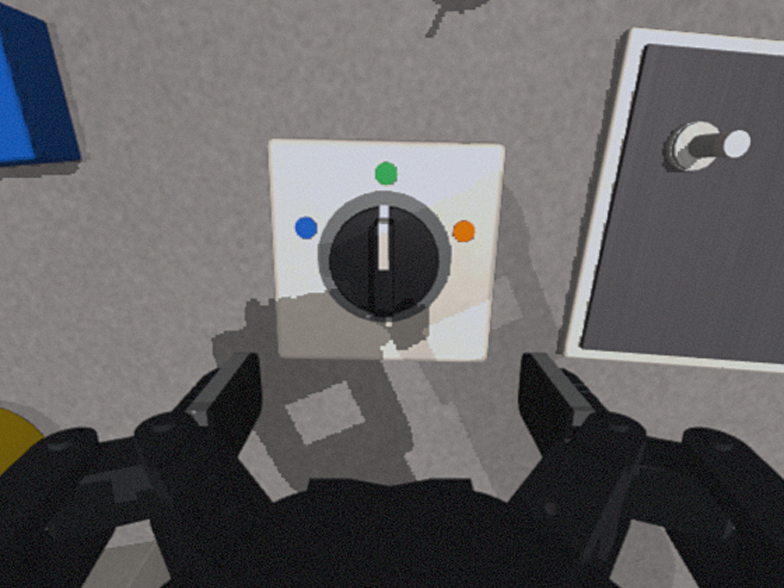

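View pics/t3.png

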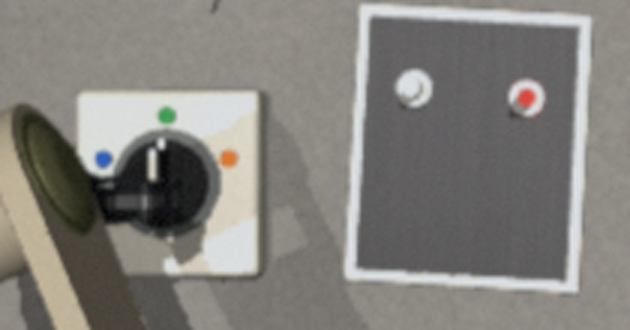

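The wrist view shows the mark line at (384,205–270) pointing at the green dot at (386,173), so standby is set. The top view shows white and red still on the plate. Before lifting I'll check the dial geometry numerically.

```bash
python3 - <<'E'
from h import *
k=1/1.4
for n,u,v,z in [("green",386,173,.047),("amber",464,231,.047),("blue",306,228,.047),("discL",317,255,.058),("discR",451,255,.058),("markout",384,206,.086),("markin",383.5,270,.086),("whitetop",736,143,.068),("whitedisc",694,147,.02)]:
    print(n,p2w("w1",u*k,v*k,z).round(4))
k=1/3
for n,u,v,z in [("w",408,90,.068),("wd",414,89,.032),("r",525,97,.068),("rd",527,99,.032)]: print(n,p2w("t3",120+u*k,190+v*k,z).round(4))
E
```

```text
green [0.5771 0.3822 0.047 ]
amber [0.5373 0.3245 0.047 ]
blue [0.5372 0.4398 0.047 ]
discL [0.5196 0.4305 0.058 ]
discR [0.5215 0.3346 0.058 ]
markout [0.5577 0.3829 0.086 ]
markin [0.5163 0.3825 0.086 ]
whitetop [0.6009 0.1561 0.068 ]
whitedisc [0.6003 0.1504 0.02  ]
w [0.5969 0.156  0.068 ]
wd [0.5986 0.1536 0.032 ]
r [0.5899 0.0513 0.068 ]
rd [0.5887 0.0493 0.032 ]
```

```bash
python3 - <<'E'
from h import *
c=[.553,-.228]
m,k,_=best([*c,.03],[np.pi/2]); o=down(np.pi/2+k)
env.release(); p=monitor.sense()["position"]; env.movel([p[0],p[1],.25])
env.reach([*c,.2],o); print(env.movel([*c,.025],.12,guard=15))
print(env.movel([c[0],-.378,.025],.06,guard=25)); print(monitor.sense()["contact_force"])
env.movel([c[0],-.36,.025]); env.movel([c[0],-.335,.2],.2)
c=[.54,-.335]; m,k,_=best([*c,.03],[0]); o=down(k)
env.close_gripper(30); env.reach([*c,.2],o); print(env.movel([*c,.025],.12,guard=15))
print(env.movel([.438,c[1],.025],.06,guard=25)); print(monitor.sense()["contact_force"])
env.movel([.46,c[1],.025]); env.movel([.5,c[1],.25],.2); 
# go toward plate for clear view
m,k,_=best([.45,.10,.25],[0]); env.reach([.45,.10,.25],down(k)); env.release()
snap("top","t4",crop=(220,183,490,310),s=2.9); print(monitor.sense()["clock"])
E
```

```text
False
False
[-0.48295387  1.08672189 -0.07808727]
False
False
[ 0.27511576 -0.35783529  0.39415117]
28.6083
```

View pics/t4.png

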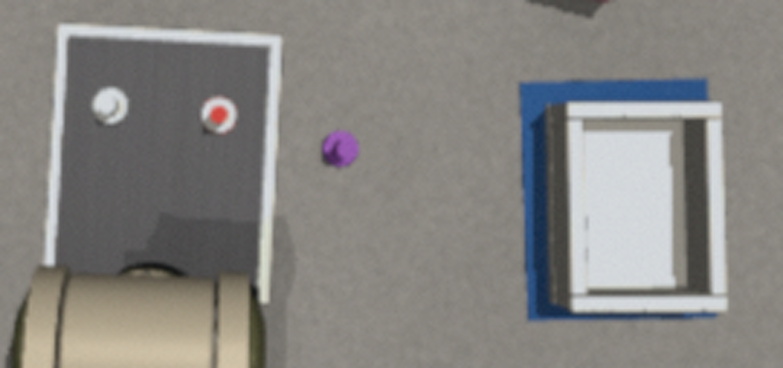

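The box now sits on the mat, with rim corners at (566,102), (722,102), (728,311) and (570,311). Next I'll compute its pose and pick the white chuck.

```bash
cat >> h.py <<'E'
def g(): return monitor.sense()["finger_gap"]
def pick(c):
    m,k,_=best([*c,.04],[np.pi/2]); o=down(np.pi/2+k)
    p=monitor.sense()["position"]; env.movel([p[0],p[1],.25],.25); env.release(); env.reach([*c,.16],o); print(env.movel([*c,.04],.12,guard=12)); env.close_gripper(50); print("gap",g())
    env.movel([*c,.17],.12); env.hold(.2); print("gap lifted",g())
def place(c):
    m,k,_=best([*c,.04],[np.pi/2]); o=down(np.pi/2+k)
    env.reach([*c,.17],o); print("gap over",g()); print(env.movel([*c,.039],.1,guard=12),g()); env.release(); env.movel([*c,.25],.2)
E
python3 - <<'E'
from h import *
P=lambda u,v,z:p2w("t4",220+u/2.9,183+v/2.9,z)
b=np.array([P(u,v,.075) for u,v in [(566,102),(722,102),(728,311),(570,311)]]); print(b.mean(0),b[0]-b[3],b[1]-b[2])
m=np.array([P(u,v,0) for u,v in [(520,83),(707,79),(528,320)]]); print("mat",(m[1]+m[2])/2,m[0]-m[2])
pick([.600,.153])
snap("wrist","w2"); print(monitor.sense()["position"],monitor.sense()["clock"])
E
```

```text
[ 0.50398395 -0.33614051  0.075     ] [ 0.18883343 -0.0004862   0.        ] [1.88171496e-01 1.23245051e-04 0.00000000e+00]
mat [ 0.50633663 -0.33515415  0.        ] [0.22875553 0.00314496 0.        ]
False
gap 0.16860131099068895
gap lifted 0.17255437212783103
[0.59989278 0.15299924 0.16962097] 33.6833
```

View pics/w2.png

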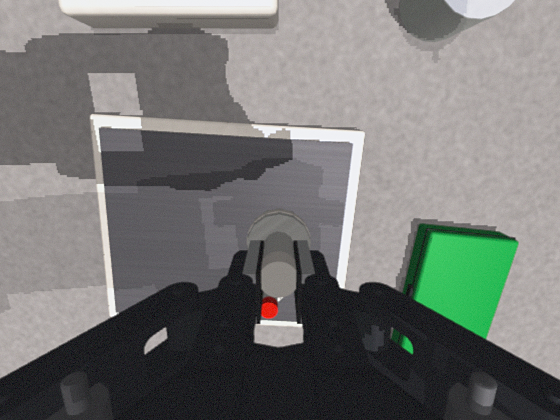

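The chuck is held upright between the fingers at (278,260), with red still on the plate at (269,309). The box is within 3 mm of the mat centre. Now I'll place white, then recheck red.

```bash
python3 - <<'E'
from h import *
place([.504,-.309])
snap("top","t5",crop=(220,183,490,310),s=2.9); print(monitor.sense()["clock"])
E
```

```text
gap over 0.1642457106274184
False 0.16713403570677757
38.8083
```

View pics/t5.png

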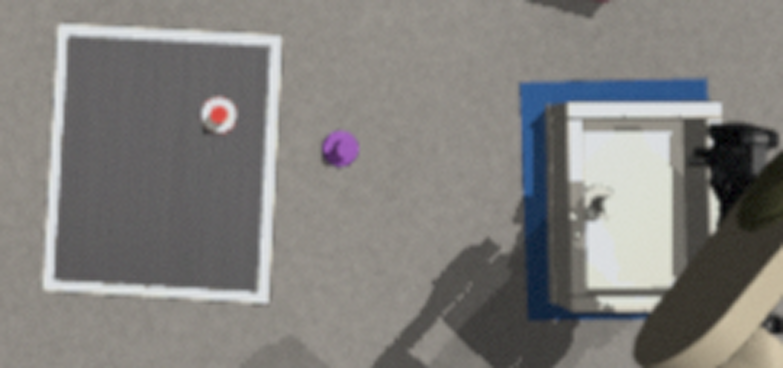

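White stands in the box at (595,205), and red hasn't moved, at (218,115). Now red.

```bash
python3 - <<'E'
from h import *
pick([.589,.050]); 
if g()>.1: place([.504,-.363])
p=[.45,.10,.25]; m,k,_=best(p,[0]); env.reach(p,down(k))
snap("top","t6",crop=(120,183,490,310),s=2.15); print(monitor.sense()["clock"])
E
```

```text
False
gap 0.17064610536982763
gap lifted 0.16832127902504657
gap over 0.16476961037730148
False 0.16854732576342416
50.9
```

View pics/t6.png

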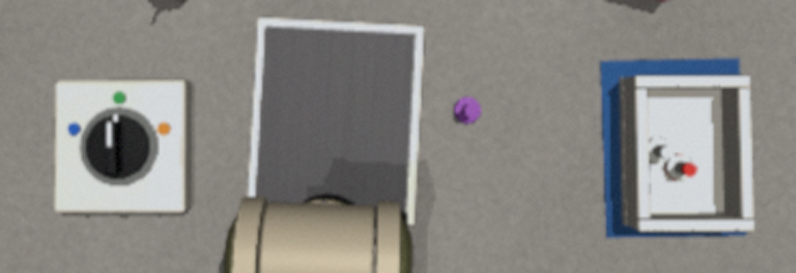

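Both chucks are in the box, with white at (657,152) and red at (688,169). Now the dial goes to amber, then a check of everything.

```bash
python3 - <<'E'
from h import *
turn([.515,.382],0.0,-1.2)
p=monitor.sense()["position"]; env.movel([p[0],p[1],.26],.2)
a=eyes.grab_frame("wrist")["frame"]
p=[.40,.15,.3]; m,k,_=best(p,[0]); env.reach(p,down(k))
b=snap("top","t7")["frame"][170:310,120:490]; c=snap("scene","s7")["frame"][100:390,30:420]
h=420; f=lambda i,hh:cv2.resize(i,(int(i.shape[1]*hh/i.shape[0]),hh),interpolation=cv2.INTER_CUBIC)
r1=f(b,300); r2=np.hstack([f(a,290)[:,:386],f(c,290)]); w=min(r1.shape[1],r2.shape[1],800)
cv2.imwrite("pics/fin.png",np.vstack([r1[:,-w:],r2[:,:w]])[:,:,::-1]); print(monitor.sense()["clock"],w)
E
```

```text
q6 -1.114983321796653 0.08501667820334724 dq [0.  0.  0.  0.  0.  1.2]
False
0.1482411082642471
[0.51477824 0.38227428 0.06431391] [ 0.68431519  0.48912708 -0.15689657]
61.0167 776
```

View pics/fin.png

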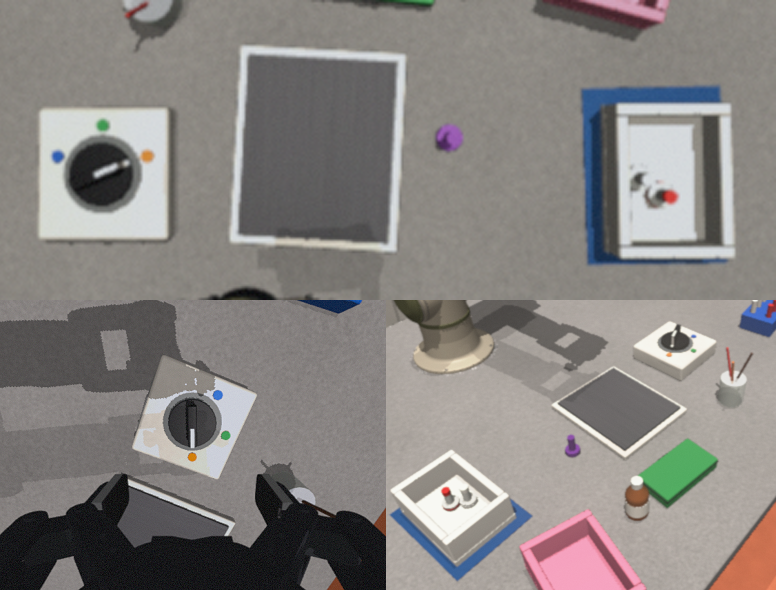

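The mark points at amber in the wrist inset: line at (192,437), dot at (192,457). Both chucks stand in the box at (640,178) and (668,196), the box is on the mat, and the bystanders look undisturbed.

```bash
python3 -c "
from h import *
print(job.hand_in())"
```

```text
the job is handed in; nothing more can be done
None
```

I handed the job in at about 61 s on the robot's clock: both chucks (white and red) are in the foam box, the box is squared on the mat within about 3 mm of its centre, and the dial points at amber; `hand_in` returned no verdict.

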